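Unlatch and open the cooling pen's gate

TASK

Open the gate of the small cooling pen on the bench: work the ball-ended thumb lever down to lift the latch bar out of its catch, gently and only as far as it needs, without straining the bar against the catch's lip or the buffer above it, then draw the gate towards you and swing it wide open, about square to the pen, without flinging it. Let go, so that the gate stays open and the bar drops level again, and leave the crucible and nozzle in the pen and the cup beside it undisturbed.

Things in the scene. Friction and masses are not known exactly. Their poses are not given: they have to be found in the camera images.
- latch_bar: flat steel latch bar on the gate's front, 140 x 8 x 6 mm, level at rest. Origin on its pivot, 118 mm above the bench, 15 mm in front of the gate's middle plane, 170 mm along the gate from the hinge axis. x: pivot axis, into the pen; y: along the bar to its nose, away from the hinge; z up. Turning about +x raises the nose; own stops at level and 0.6 rad up. Free, it falls back level by its weight
- latch_nose (a point): centre of the bar's nose, a square head 10 mm high and 8 mm thick, 70 mm from the pivot (+y), inside the catch. A 6 mm thick lip stands 4 mm in front of it; a hard rubber buffer is above it. To clear the lip the nose must rise 6 to 28 mm: the catch's height is set anew each time and not measured. It meets the buffer 5 mm higher. It is free of both once 30 mm forward (gate 0.13 rad)
- knob_center (a point): centre of the black ball knob, 24 mm wide, of the thumb lever (the bar's tail); in the latch bar's frame at x -45, y -65, z +50 mm, on a 7.6 mm rod; 60 mm before the gate's middle plane, 37 mm above its top. Pressed down it raises the nose; 1 to 5 N lift the bar freely. Pinch from above, fingers closing square to the gate: then the ball turns freely between them, else grip friction masks the feel
- latch_post: square grey post, 18 x 20 x 193 mm, beside the gate's free edge; origin at its foot. It carries the catch, a steel bracket with the lip and buffer. Press the knob by feel until the buffer shows as a rise in force (some 3 N over the free lift), then ease back about half of the free 5 mm and draw the gate. More than 10 N between bar and catch, at lip or buffer, strains the latch
- gate (a joint): opening angle of the gate, rad: 0 shut, grows as the free edge swings towards the robot (anticlockwise seen from above), stop at 1.65. Light friction: it stays where it is left
- gate_hinge (a point): point on the gate's upright hinge axis, at the height of the latch pivot (118 mm above the bench), at the robot's right end of the gate. The gate is a grey tube frame with steel bars, 220 mm wide from the hinge, 12 mm thick, from 20 to 131 mm above the bench
- crucible_center (a point): centre of the glazed crucible, 50 mm in diameter, 42 mm high, that stands in the pen behind the gate; leave alone
- nozzle_center (a point): centre of the brass nozzle, 18 mm wide, 40 mm high, that stands in the pen; leave alone
- cup_center (a point): centre of the empty steel cup, 60 mm in diameter, 101 mm high, on the bench left of the pen; leave alone

How it is judged:
By the outcome, as a careful person would: the job done as asked, in the order asked, and still so for the second after the job is handed in, with the robot touching nothing.
It also fails if it takes over 72 s, if anything falls off the work surface, if the arm or the gripper's body presses on something with over 40 N, if the wrist force passes 120 N, or if a joint passes its speed limit or range.

ROBOT

A 6-joint arm with a two-finger parallel gripper is mounted at the origin on a cart in front of the work surface, level with it; the furniture and walls round the work are solid. World frame = base frame: x ahead of the robot, y to its left, z up, the work surface at z = 0. Lengths are in m, angles in rad, forces in N, time in s.
With the tool pointing down it reaches from about 0.3 to 0.875 m from the base axis. Payload 6.4 kg.
Tool frame: the origin (TCP) lies at the very end of the fingers, on their centre line; the grasp point (between the pads) lies 19 mm behind it; z points along the fingers, y is the direction in which the jaws open and shut (so a half turn about z gives the same grasp; the last joint's range is limited). The gripper opens to 85 mm and grips with 20 to 120 N. Pads are 22 mm wide; open, the fingers measure 114 mm over their backs; the gripper's body (76 mm by 85 mm) begins 54 mm behind the grasp point. The pads swing forward as they close: fully open they stand 13 mm farther back than shut.
Start: joints at [-1.323, 0.181, 1.607, -0, 1.354, -0.206], TCP at [0.252, -0.517, 0.231] pointing down, gripper open.
Joint ranges: [-2.99, 2.99], [-0.89, 2.07], [0.3, 2.58], [-1.14, 4.28], [0, 2.63], [-3.12, 3.12]. Speed limits (rad/s): [2.57, 2.57, 3.01, 3.14, 3.14, 3.14].

INTERFACE

Orientations are given as a rotation vector (axis times angle).
In Python, from workcell import arm gives the robot as it stands.
- The arm moves only by the tool drive_tool, never from a script. Its argument "steps" is a list that holds one entry, the list of rows, each a list of 7 numbers: the shift along the tool's x, y, z in units of 40 mm (1.0 is 40 mm), then the turn, a rotation vector about the tool's x, y, z in units of 6 degrees (1.0 is 6 degrees), then the gripper's target within -1 to 1 (shut at 1, half-way at 0, fully open at -1). In form: [[[dx, dy, dz, rx, ry, rz, claw], ...]]. A call has 1 to 12 rows; each row shifts and turns the commanded pose from where the row before left it, along the tool's axes as they then stand; what a row does not reach is not made up. A row lasts 1/8 s, in which the tool goes at most 62.5 mm and 10.7 degrees, less where a joint would pass 70% of its speed; a pose out of reach is approached as far as the arm can. A call is refused whole if a number of a shift passes 1 or a number of a turn 1, either way. A call with a gripper value outside its range is refused whole. The fingers move at their own pace and stop on an object; "force" is the grip in N (left out, the last holds). Time passes only in rows, so rows that do not move let the fingers close. It gives the time, the measured TCP pose, the force and the opening at its end, in the units of the state.
- arm.sense(): the state, without advancing time (a new reading comes with each control period).
- arm.camera(name): name is "scene" or "top" or "wrist"; returns a dict with "pixels" (420x560x3 uint8, red, green, blue), "fov_y" (degrees; the focal length in pixels is half the picture's height over the tangent of half this angle, whatever the lens; pixels are square), "cx", "cy" (the principal point, pixels), "k1" (the pictures are not rectified: a ray, as slopes to the right and down, at radius r is drawn at 1 + k1 r^2 times it, then the intrinsics apply), "view" (4x4, takes a point from world to camera coordinates). Camera axes: x right, y down, z forward; pixel columns grow to the right and rows downward; lengths in m; the calibration is good to about 2 mm. A picture is of the moment at which its call begins. There is no depth.
- arm.job_done(): hands the job in, once; it reports no verdict.
The state is a dict: "time_s": time; "q": joint angles; "qd": joint speeds; "effort": joint torques, N m; "eef_pos": TCP position; "eef_rot": TCP orientation; "ft_force": force on the tool from outside, world axes, zero at the start; "torque": the same for the moment, N m; "finger_gap": finger opening in m.
Only numpy, scipy, OpenCV 4.12 (cv2) and the standard library are available. Lean on these libraries where they do the work, as an engineer would, in place of code of your own. Each camera call takes 0.05 s, during which the arm holds its last target. There are 200 camera calls.

## Working session

There is one attempt and no reset: what is moved stays moved. The work goes in short steps, Python scripts to look and compute and a tool call to move; the robot and the scene stay as the last step left them, time stands still between calls to the robot, and variables do not carry over. Pictures are saved under pics/ and viewed, about 8 in all and at most 12, crops included, and the job is handed in when it is done.

Besides the shell and the picture viewer there is one more tool, called after ">>>" as name(argument=value, ...) on one line, values as JSON. drive_tool: Moves the arm, as the interface text tells. Its arguments: {"type":"object","properties":{"steps":{"type":"array","items":{"type":"array","items":{"type":"array","items":{"type":"number"}}}},"force":{"type":"number"}},"required":["steps"]}

```bash
mkdir -p pics; cat > h.py <<'E'
import numpy as np,cv2,pickle
from workcell import arm
def snap(n,f):
    c=arm.camera(n);cv2.imwrite(f'pics/{f}.png',c['pixels'][:,:,::-1]);pickle.dump(c,open(f'pics/{f}.pkl','wb'));return c
def load(f):return pickle.load(open(f'pics/{f}.pkl','rb'))
def K(c):
    f=c['pixels'].shape[0]/2/np.tan(np.radians(c['fov_y'])/2);return np.array([[f,0,c['cx']],[0,f,c['cy']],[0,0,1.]])
def ray(c,u,v):
    p=cv2.undistortPoints(np.array([[[u,v]]],float),K(c),np.array([c['k1'],0,0,0.]))[0,0]
    V=np.array(c['view']);R=V[:3,:3];return -R.T@V[:3,3],R.T@np.array([p[0],p[1],1.])
def atz(c,u,v,z):
    o,d=ray(c,u,v);return o+d*(z-o[2])/d[2]
def proj(c,P):
    V=np.array(c['view']);r=cv2.Rodrigues(V[:3,:3])[0]
    return cv2.projectPoints(np.array(P,float).reshape(-1,1,3),r,V[:3,3],K(c),np.array([c['k1'],0,0,0.]))[0].reshape(-1,2)
def tri(rs):
    A=0;b=0
    for o,d in rs:
        d=d/np.linalg.norm(d);M=np.eye(3)-np.outer(d,d);A=A+M;b=b+M@o
    return np.linalg.solve(A,b)
E
python3 - <<'E'
from h import *
a=snap('scene','s0');b=snap('top','t0')
print(arm.sense())
for c in(a,b):print(c['fov_y'],c['cx'],c['cy'],c['k1'],np.round(c['view'],3).tolist())
E
```

```text
{'time_s': 0.1, 'q': array([-1.32332178e+00,  1.81462423e-01,  1.60792306e+00, -8.49974041e-06,
        1.35383744e+00, -2.06289663e-01]), 'qd': array([-1.77381369e-03, -2.24904017e-03, -3.20628132e-03, -1.30833163e-03,
       -1.45858891e-03,  6.43589038e-05]), 'effort': array([ 8.29377204e-04, -4.45883417e+01, -3.52231729e+01, -2.30637779e-04,
        4.24566228e-03, -2.65286502e-05]), 'eef_pos': array([ 0.25194194, -0.51629205,  0.23046942]), 'eef_rot': array([-3.05949276e+00, -7.06308047e-01,  6.57289150e-05]), 'ft_force': array([-0.54887153,  0.21097241,  0.31716101]), 'torque': array([ 0.01596181, -0.01478978,  0.09111483]), 'finger_gap': 0.08529263111684819}
43.25375085106889 277.378766659688 211.82228321092907 -0.2082028437671076 [[-0.78, -0.626, -0.019, 0.438], [-0.228, 0.312, -0.922, 0.267], [0.583, -0.715, -0.386, 0.875], [0.0, 0.0, 0.0, 1.0]]
47.27272553812687 282.42542181149156 204.09284402475578 0.01003047364453491 [[0.098, -0.995, -0.001, -0.083], [-0.974, -0.096, -0.203, 0.593], [0.202, 0.021, -0.979, 0.898], [0.0, 0.0, 0.0, 1.0]]
```

View pics/s0.png

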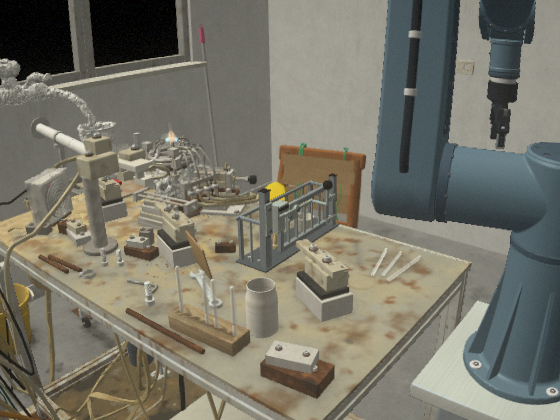

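View pics/t0.png

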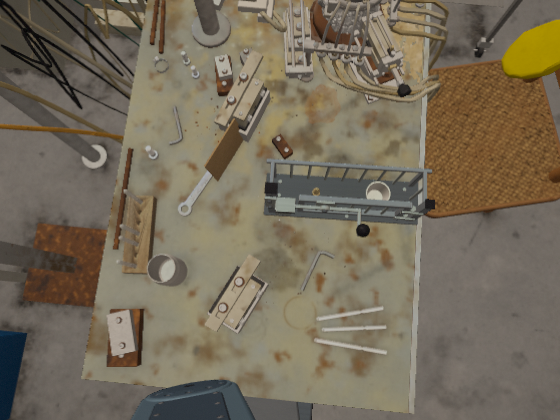

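The scene view shows the pen, with the black knob at about (329,185). In the top view the knob is at (363,230), the catch plate near (285,205), the crucible at (377,192) and the cup at (166,270). I'll enlarge both.

```bash
python3 - <<'E'
from h import *
a=cv2.imread('pics/t0.png')[150:240,255:445]; b=cv2.imread('pics/s0.png')[165:275,225:350]
a=cv2.resize(a,None,fx=4,fy=4,interpolation=2);b=cv2.resize(b,None,fx=5,fy=5,interpolation=2)
cv2.imwrite('pics/c0.png',a);cv2.imwrite('pics/c1.png',b)
c=load('t0');s=load('s0')
k=tri([ray(c,363,230),ray(s,329,185)]);print(k,proj(c,k),proj(s,k),atz(c,363,230,.168),atz(s,329,185,.168))
E
```

```text
[ 0.54231346 -0.173327    0.16619758] [[363.54234925 231.04751618]] [[328.13571583 184.92872073]] [ 0.54377014 -0.17198782  0.168     ] [ 0.53764529 -0.16993364  0.168     ]
```

View pics/c0.png

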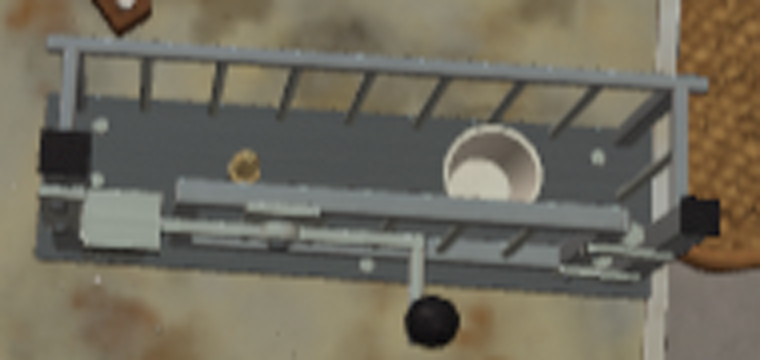

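View pics/c1.png

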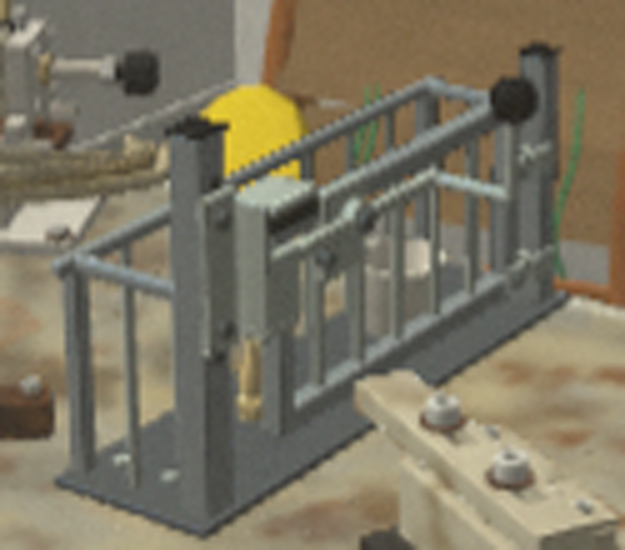

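```bash
python3 - <<'E'
from h import *
c=load('t0');s=load('s0')
P=lambda u,v:(u/4+255,v/4+150)
k=tri([ray(c,*P(433,321)),ray(s,514/5+225,99/5+165)]);print('knob',k)
L=atz(c,*P(178,192),.131);R=atz(c,*P(628,218),.131);print(L,R,np.linalg.norm(L-R))
B1=atz(c,*P(165,227),.121);B2=atz(c,*P(418,241),.121);print('bar',B1,B2)
S=lambda u,v:(u/5+225,v/5+165)
u=L-R
print('gate ang',np.degrees(np.arctan2(u[0],u[1])))
u/=np.linalg.norm(u);f=np.array([-u[1],u[0],0]);  # away from the robot is -f?
print(u,f)
n=f if f[0]<0 else -f
for z in(.168,): 
  h=k-60e-3*n-105e-3*u;h[2]=.118;print('hinge',h,'expected gate ends',h+220e-3*u, 'proj top', proj(c,[h+[0,0,.013],h+220e-3*u+[0,0,.013],h+170e-3*u+15e-3*n]))
print('cup',atz(c,166,266,.101))
E
```

```text
knob [ 0.54334937 -0.17285586  0.16646637]
[ 0.59826837 -0.05668994  0.131     ] [ 0.60634158 -0.2645708   0.131     ] 0.20803756210731625
bar [ 0.58323421 -0.05230316  0.121     ] [ 0.58814583 -0.17028814  0.121     ]
gate ang -2.224006412345722
[-0.03880649  0.99924674  0.        ] [-0.99924674 -0.03880649  0.        ]
hinge [ 0.60737886 -0.27544838  0.118     ] expected gate ends [ 0.59884143 -0.0556141   0.118     ] proj top [[417.92818397 204.5169981 ]
 [298.950278   197.64423321]
 [324.96509365 208.4920552 ]]
cup [0.45147724 0.17857644 0.101     ]
```

>>> drive_tool(steps=[[[0.86, -0.38, 0, 0, 0, 0, -0.2], [0.86, -0.38, 0, 0, 0, 0, -0.2], [0.86, -0.38, 0, 0, 0, 0, -0.2], [0.86, -0.38, 0, 0, 0, 0, -0.2], [0.86, -0.38, 0, 0, 0, 0, -0.2], [0.86, -0.38, 0, 0, 0, 0, -0.2], [0.86, -0.38, 0, 0, 0, 0, -0.2], [0.86, -0.38, 0, 0, 0, 0, -0.2], [0.86, -0.38, 0, 0, 0, 0, -0.2], [0.86, -0.38, 0, 0, 0, 0, -0.2], [0.86, -0.38, 0, 0, 0, 0, -0.2], [0.86, -0.38, 0, 0, 0, 0, -0.2]]], force=20)

```text
time_s: 1.6
eef_pos: [0.5436, -0.1707, 0.2308]
eef_rot: [-3.061, -0.707, 0.001]
ft_force: [-0.4, 0.1, -0.2]
finger_gap: 0.0514
```

>>> drive_tool(steps=[[[0, 0, 0, 0, 0, -0.92, -0.2], [0, 0, 0, 0, 0, -0.92, -0.2], [0, 0, 0, 0, 0, -0.92, -0.2], [0, 0, 0, 0, 0, -0.92, -0.2], [0, 0, 0, 0, 0, -0.92, -0.2], [0, 0, 0, 0, 0, -0.92, -0.2], [0, 0, 0, 0, 0, -0.92, -0.2], [0, 0, 0, 0, 0, -0.92, -0.2], [0, 0, 0, 0, 0, -0.92, -0.2], [0, 0, 0, 0, 0, -0.92, -0.2], [0, 0, 0, 0, 0, -0.92, -0.2], [0, 0, 0, 0, 0, -0.92, -0.2]]])

```text
time_s: 3.1
eef_pos: [0.5428, -0.1717, 0.2307]
eef_rot: [-2.173, -2.267, 0.0]
ft_force: [0.1, -0.0, 0.4]
finger_gap: 0.0513
```

```bash
python3 - <<'E'
from h import *
c=snap('wrist','w0');s=arm.sense();print(s['time_s'],s['eef_pos'],s['eef_rot'],s['ft_force'],s['finger_gap'],proj(c,[.5433,-.1729,.1665]),np.round(c['view'],3).tolist())
E
```

```text
3.15 [ 0.54282401 -0.1717344   0.23073315] [-2.16908723e+00 -2.27111691e+00  4.29516824e-04] [ 0.4045624  -1.99828955  0.45573773] 0.05120704550109699 [[279.83705828 226.11639935]] [[0.999, 0.042, -0.001, -0.536], [0.04, -0.954, 0.298, -0.223], [0.012, -0.298, -0.955, 0.322], [0.0, 0.0, 0.0, 1.0]]
```

View pics/w0.png

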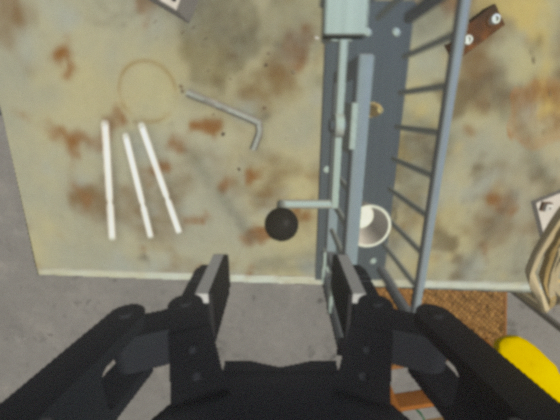

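The ball is at (281,224), against a predicted (280,226), so the position agrees to about 1 mm. I'll go down and pinch it.

>>> drive_tool(steps=[[[0, 0.02, 0.51, 0, 0, 0, -0.2], [0, 0, 0.51, 0, 0, 0, -0.2], [0, 0, 0.51, 0, 0, 0, -0.2], [0, 0, 0.5, 0, 0, 0, -0.2], [0, 0, 0, 0, 0, 0, -0.2], [0, 0, 0, 0, 0, 0, 0.1], [0, 0, 0, 0, 0, 0, 0.3], [0, 0, 0, 0, 0, 0, 0.6], [0, 0, 0, 0, 0, 0, 1], [0, 0, 0, 0, 0, 0, 1], [0, 0, 0, 0, 0, 0, 1], [0, 0, 0, 0, 0, 0, 1]]], force=20)

```text
time_s: 4.65
eef_pos: [0.5436, -0.1726, 0.1507]
eef_rot: [2.177, 2.264, -0.002]
ft_force: [-4.0, -2.6, 2.9]
finger_gap: 0.0224
```

```bash
cat >> h.py <<'E'
def ft(n=4):
    F=[]
    for _ in range(n): arm.camera('wrist');s=arm.sense();F.append(np.r_[s['ft_force'],s['torque']])
    print(s['time_s'],np.round(s['eef_pos'],4),np.round(np.mean(F,0),2),'sd',np.round(np.std(F,0)[:3],2),round(s['finger_gap'],4))
E
python3 - <<'E'
from h import *
ft()
R,_=cv2.Rodrigues(arm.sense()['eef_rot']);print(np.round(R,3))
# level-to-theta knob arc in (tool x=u, down) for each nose rise
for r in range(0,35,2):
    t=np.arcsin(r/70);y=-65*np.cos(t)-50*np.sin(t);z=-65*np.sin(t)+50*np.cos(t)
    print(r,'dx %.2f dz(down) %.2f mm'%(y+65,50-z),end=' | ')
E
```

```text
4.85 [ 0.5436 -0.1726  0.1507] [-4.29 -2.57  2.89 -0.44  0.71  0.07] sd [0.12 0.43 0.51] 0.0229
[[-0.039  0.999 -0.   ]
 [ 0.999  0.039 -0.001]
 [-0.001 -0.001 -1.   ]]
0 dx 0.00 dz(down) 0.00 mm | 2 dx -1.40 dz(down) 1.88 mm | 4 dx -2.75 dz(down) 3.80 mm | 6 dx -4.05 dz(down) 5.76 mm | 8 dx -5.29 dz(down) 7.76 mm | 10 dx -6.48 dz(down) 9.80 mm | 12 dx -7.61 dz(down) 11.88 mm | 14 dx -8.69 dz(down) 14.01 mm | 16 dx -9.71 dz(down) 16.18 mm | 18 dx -10.67 dz(down) 18.40 mm | 20 dx -11.58 dz(down) 20.66 mm | 22 dx -12.42 dz(down) 22.96 mm | 24 dx -13.20 dz(down) 25.32 mm | 26 dx -13.92 dz(down) 27.72 mm | 28 dx -14.57 dz(down) 30.17 mm | 30 dx -15.16 dz(down) 32.68 mm | 32 dx -15.67 dz(down) 35.24 mm | 34 dx -16.10 dz(down) 37.87 mm |
```

>>> drive_tool(steps=[[[-0.03, -0.03, 0, 0, 0, 0, 1], [0, 0, 0, 0, 0, 0, 1]]])

```text
time_s: 5.1
eef_pos: [0.5432, -0.1731, 0.1504]
eef_rot: [2.177, 2.264, 0.001]
ft_force: [0.2, -0.9, 1.6]
finger_gap: 0.0227
```

```bash
python3 -c "
from h import *
ft()"
```

```text
5.3 [ 0.5432 -0.1731  0.1503] [ 0.36 -0.37  1.15 -0.03 -0.06  0.06] sd [0.12 0.25 0.51] 0.0225
```

>>> drive_tool(steps=[[[-0.035, 0, 0.048, 0, 0, 0, 1], [-0.035, 0, 0.048, 0, 0, 0, 1], [-0.03, 0, 0.048, 0, 0, 0, 1], [0, 0, 0, 0, 0, 0, 1], [0, 0, 0, 0, 0, 0, 1]]])

```text
time_s: 5.92
eef_pos: [0.543, -0.1772, 0.1444]
eef_rot: [2.178, 2.264, 0.0]
ft_force: [1.7, -0.6, 2.0]
finger_gap: 0.0224
```

```bash
python3 -c "
from h import *
ft()"
```

```text
6.125 [ 0.543  -0.1772  0.1445] [ 1.36 -1.21  2.16 -0.06 -0.25 -0.  ] sd [0.43 0.38 0.62] 0.0221
```

>>> drive_tool(steps=[[[-0.03, 0, 0.04, 0, 0, 0, 1], [-0.03, 0, 0.04, 0, 0, 0, 1], [0, 0, 0, 0, 0, 0, 1], [0, 0, 0, 0, 0, 0, 1]]])

```text
time_s: 6.62
eef_pos: [0.5429, -0.1795, 0.141]
eef_rot: [-2.177, -2.264, 0.0]
ft_force: [0.9, -0.3, 1.8]
finger_gap: 0.0223
```

>>> drive_tool(steps=[[[-0.015, 0, 0.025, 0, 0, 0, 1], [0, 0, 0, 0, 0, 0, 1], [0, 0, 0, 0, 0, 0, 1]]])

```text
time_s: 7.0
eef_pos: [0.5429, -0.18, 0.14]
eef_rot: [-2.177, -2.264, 0.0]
ft_force: [-0.6, -0.3, 0.9]
finger_gap: 0.0224
```

```bash
python3 -c "
from h import *
ft()"
```

```text
7.2 [ 0.5429 -0.18    0.14  ] [-0.21 -0.07  2.14  0.11  0.04  0.02] sd [0.36 0.45 0.41] 0.0224
```

>>> drive_tool(steps=[[[-0.015, 0, 0.03, 0, 0, 0, 1], [0, 0, 0, 0, 0, 0, 1], [0, 0, 0, 0, 0, 0, 1]]])

```text
time_s: 7.58
eef_pos: [0.543, -0.1806, 0.1388]
eef_rot: [-2.177, -2.264, 0.0]
ft_force: [-1.0, 0.6, 0.5]
finger_gap: 0.0224
```

```bash
python3 -c "
from h import *
ft()"
```

```text
7.775 [ 0.543  -0.1806  0.1389] [-0.74  0.47  1.53  0.17  0.13 -0.01] sd [0.25 0.57 0.5 ] 0.0226
```

>>> drive_tool(steps=[[[-0.016, 0, 0.03, 0, 0, 0, 1], [0, 0, 0, 0, 0, 0, 1], [0, 0, 0, 0, 0, 0, 1]]])

```text
time_s: 8.15
eef_pos: [0.543, -0.1813, 0.1376]
eef_rot: [-2.177, -2.264, 0.0]
ft_force: [-1.4, 1.2, 0.6]
finger_gap: 0.0222
```

```bash
python3 -c "
from h import *
ft()"
```

```text
8.35 [ 0.5431 -0.1813  0.1377] [-1.28  1.42  1.25  0.23  0.19  0.01] sd [0.43 0.45 0.52] 0.0222
```

>>> drive_tool(steps=[[[-0.006, -0.005, 0.03, 0, 0, 0, 1], [0, 0, 0, 0, 0, 0, 1], [0, 0, 0, 0, 0, 0, 1]]])

```text
time_s: 8.72
eef_pos: [0.5431, -0.1817, 0.1367]
eef_rot: [2.177, 2.264, 0.0]
ft_force: [-0.9, 0.2, 0.4]
finger_gap: 0.0222
```

```bash
python3 -c "
from h import *
ft()"
```

```text
8.925 [ 0.5431 -0.1817  0.1367] [-0.19  0.05  1.56  0.08  0.07  0.  ] sd [0.36 0.23 0.58] 0.0223
```

>>> drive_tool(steps=[[[-0.012, 0, 0.03, 0, 0, 0, 1], [0, 0, 0, 0, 0, 0, 1], [0, 0, 0, 0, 0, 0, 1]]])

```text
time_s: 9.3
eef_pos: [0.5431, -0.1823, 0.1354]
eef_rot: [2.177, 2.264, -0.0]
ft_force: [-0.8, -0.9, 1.5]
finger_gap: 0.0218
```

```bash
python3 -c "
from h import *
ft()"
```

```text
9.5 [ 0.5431 -0.1823  0.1355] [ 0.38 -1.26  1.77 -0.1  -0.03 -0.03] sd [0.31 0.58 0.24] 0.0226
```

>>> drive_tool(steps=[[[-0.02, 0, 0.03, 0, 0, 0, 1], [0, 0, 0, 0, 0, 0, 1], [0, 0, 0, 0, 0, 0, 1]]])

```text
time_s: 9.88
eef_pos: [0.5431, -0.1829, 0.1341]
eef_rot: [2.178, 2.264, 0.0]
ft_force: [0.8, -1.0, 1.6]
finger_gap: 0.0227
```

```bash
python3 -c "
from h import *
ft()"
```

```text
10.075 [ 0.5431 -0.1829  0.1342] [ 0.91 -0.44  1.89 -0.04 -0.17 -0.02] sd [0.53 0.53 0.41] 0.0225
```

>>> drive_tool(steps=[[[-0.015, 0, 0.03, 0, 0, 0, 1], [0, 0, 0, 0, 0, 0, 1], [0, 0, 0, 0, 0, 0, 1]]])

```text
time_s: 10.45
eef_pos: [0.543, -0.1835, 0.1329]
eef_rot: [-2.178, -2.264, -0.0]
ft_force: [1.1, -0.1, 1.2]
finger_gap: 0.0225
```

```bash
python3 -c "
from h import *
ft()"
```

```text
10.65 [ 0.543  -0.1835  0.1329] [ 0.87 -0.21  1.95 -0.   -0.17  0.03] sd [0.31 0.47 0.24] 0.0221
```

>>> drive_tool(steps=[[[-0.013, 0, 0.03, 0, 0, 0, 1], [0, 0, 0, 0, 0, 0, 1], [0, 0, 0, 0, 0, 0, 1]]])

```text
time_s: 11.02
eef_pos: [0.543, -0.184, 0.1317]
eef_rot: [-2.178, -2.264, 0.0]
ft_force: [0.6, -0.5, 2.5]
finger_gap: 0.0226
```

```bash
python3 -c "
from h import *
ft()"
```

```text
11.225 [ 0.543  -0.184   0.1317] [ 0.8  -0.34  1.53  0.01 -0.11  0.  ] sd [0.39 0.39 0.52] 0.0222
```

>>> drive_tool(steps=[[[-0.013, 0, 0.03, 0, 0, 0, 1], [0, 0, 0, 0, 0, 0, 1], [0, 0, 0, 0, 0, 0, 1]]])

```text
time_s: 11.6
eef_pos: [0.543, -0.1845, 0.1305]
eef_rot: [-2.177, -2.264, 0.0]
ft_force: [0.2, 0.5, 1.4]
finger_gap: 0.0224
```

```bash
python3 -c "
from h import *
ft()"
```

```text
11.8 [ 0.543  -0.1845  0.1305] [ 0.54  0.16  1.41  0.06 -0.09  0.03] sd [0.3  0.13 0.21] 0.0226
```

```bash
python3 - <<'E'
from h import *
snap('scene','s1');b=cv2.imread('pics/s1.png')[165:275,225:350]
cv2.imwrite('pics/c2.png',cv2.resize(b,None,fx=5,fy=5,interpolation=2))
E
```

```text
(no output)
```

View pics/c2.png

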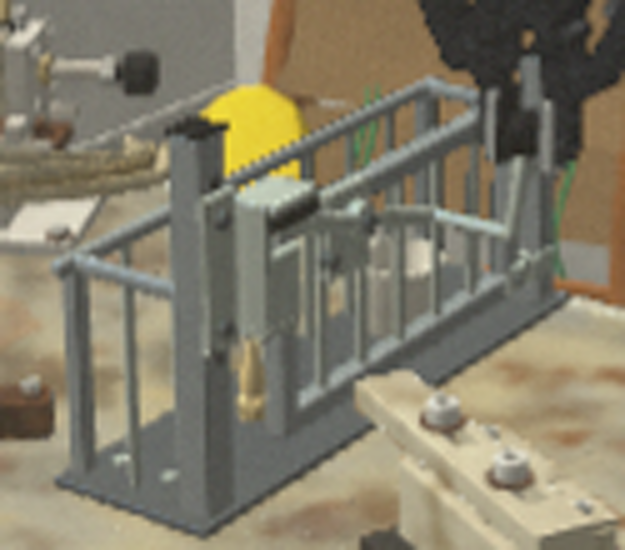

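The bar has tilted and the knob is moving with the fingers. The buffer (dark, about (293,212) in the crop) is still above the bar, so I'll keep pressing in small steps.

>>> drive_tool(steps=[[[-0.012, 0, 0.03, 0, 0, 0, 1], [0, 0, 0, 0, 0, 0, 1], [0, 0, 0, 0, 0, 0, 1]]])

```text
time_s: 12.22
eef_pos: [0.543, -0.185, 0.1293]
eef_rot: [-2.177, -2.264, 0.0]
ft_force: [0.6, -0.2, 0.9]
finger_gap: 0.0225
```

```bash
python3 -c "
from h import *
ft()"
```

```text
12.425 [ 0.543  -0.185   0.1293] [ 0.38  0.2   1.38  0.08 -0.05  0.03] sd [0.35 0.26 0.43] 0.0224
```

>>> drive_tool(steps=[[[-0.011, 0, 0.03, 0, 0, 0, 1], [0, 0, 0, 0, 0, 0, 1], [0, 0, 0, 0, 0, 0, 1]]])

```text
time_s: 12.8
eef_pos: [0.543, -0.1855, 0.1281]
eef_rot: [-2.178, -2.264, 0.0]
ft_force: [0.4, 0.4, 1.6]
finger_gap: 0.0222
```

```bash
python3 -c "
from h import *
ft()"
```

```text
13.0 [ 0.5431 -0.1854  0.1281] [-0.01  0.17  1.41  0.11 -0.03  0.01] sd [0.28 0.4  0.21] 0.0225
```

>>> drive_tool(steps=[[[-0.011, 0, 0.03, 0, 0, 0, 1], [0, 0, 0, 0, 0, 0, 1], [0, 0, 0, 0, 0, 0, 1]]])

```text
time_s: 13.38
eef_pos: [0.5431, -0.1858, 0.1271]
eef_rot: [-2.178, -2.264, -0.0]
ft_force: [-1.6, 1.2, 4.9]
finger_gap: 0.0225
```

```bash
python3 -c "
from h import *
ft()"
```

```text
13.575 [ 0.5431 -0.1858  0.127 ] [-0.95  1.37  4.    0.33  0.17  0.02] sd [0.21 0.29 0.39] 0.0224
```

The force along the path rose about 2.9 N over the free lift, so that's the buffer. I'll ease back about 2.5 mm at the nose.

>>> drive_tool(steps=[[[0.015, 0, -0.043, 0, 0, 0, 1], [0.015, 0, -0.043, 0, 0, 0, 1], [0, 0, 0, 0, 0, 0, 1], [0, 0, 0, 0, 0, 0, 1]]])

```text
time_s: 14.08
eef_pos: [0.543, -0.1847, 0.1303]
eef_rot: [-2.178, -2.264, 0.0]
ft_force: [0.4, 0.7, 1.5]
finger_gap: 0.0225
```

```bash
python3 -c "
from h import *
ft()"
```

```text
14.275 [ 0.543  -0.1847  0.1303] [ 0.33  0.59  0.69  0.14 -0.01 -0.03] sd [0.57 0.56 0.44] 0.0225
```

>>> drive_tool(steps=[[[-0.027, -0.04, 0, 0, 0, -0.167, 1], [-0.027, -0.04, 0, 0, 0, -0.167, 1], [0, 0, 0, 0, 0, 0, 1]]])

```text
time_s: 14.65
eef_pos: [0.5396, -0.1871, 0.1303]
eef_rot: [-2.137, -2.302, 0.001]
ft_force: [-1.3, -0.6, 0.6]
finger_gap: 0.0224
```

```bash
python3 -c "
from h import *
ft(2)"
```

```text
14.75 [ 0.5397 -0.1871  0.1303] [-0.81 -0.14  1.14  0.1   0.16  0.04] sd [0.3  0.42 0.5 ] 0.0223
```

>>> drive_tool(steps=[[[-0.027, -0.04, 0, 0, 0, -0.167, 1], [-0.027, -0.04, 0, 0, 0, -0.167, 1], [-0.027, -0.04, 0, 0, 0, -0.167, 1], [0, 0, 0, 0, 0, 0, 1]]])

```text
time_s: 15.25
eef_pos: [0.5352, -0.1908, 0.1303]
eef_rot: [-2.076, -2.357, 0.0]
ft_force: [-1.3, 0.1, 0.5]
finger_gap: 0.0228
```

>>> drive_tool(steps=[[[-0.027, -0.04, 0, 0, 0, -0.167, 1], [-0.027, -0.04, 0, 0, 0, -0.167, 1], [-0.027, -0.04, 0, 0, 0, -0.167, 1], [-0.054, -0.08, 0, 0, 0, -0.333, 1], [0, 0, 0, 0, 0, 0, 1]]])

```text
time_s: 15.88
eef_pos: [0.5281, -0.1975, 0.1303]
eef_rot: [-1.972, -2.446, 0.001]
ft_force: [-0.8, 1.5, 0.1]
finger_gap: 0.0224
```

```bash
python3 - <<'E'
from h import *
ft(2);R,_=cv2.Rodrigues(arm.sense()['eef_rot']);print(np.degrees(np.arctan2(R[1,0],R[0,0]))-92.2)
snap('scene','s2');b=cv2.imread('pics/s2.png')[165:275,225:350]
cv2.imwrite('pics/c3.png',cv2.resize(b,None,fx=5,fy=5,interpolation=2))
E
```

```text
15.975 [ 0.5283 -0.1973  0.1303] [-1.27  0.77  0.48  0.14  0.2  -0.01] sd [0.7  0.19 0.03] 0.0223
10.02029665601603
```

View pics/c3.png

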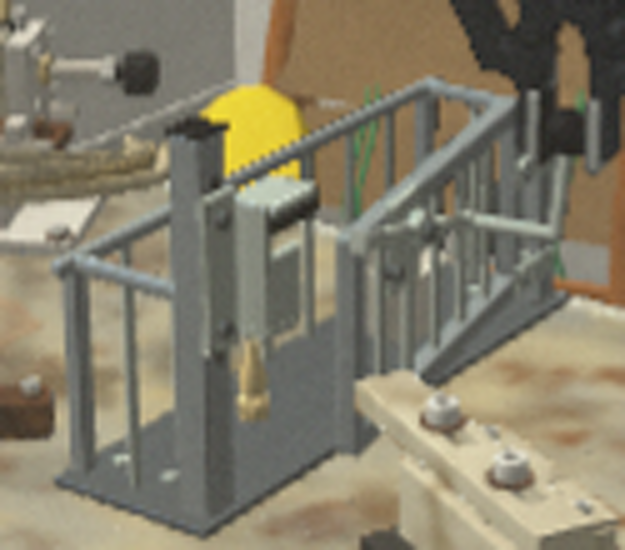

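The gate is about 10° open and the nose is clear of the catch. I'll carry on along the arc.

>>> drive_tool(steps=[[[-0.054, -0.08, 0, 0, 0, -0.333, 1], [-0.083, -0.12, 0, 0, 0, -0.5, 1], [-0.083, -0.12, 0, 0, 0, -0.5, 1], [-0.083, -0.12, 0, 0, 0, -0.5, 1], [-0.083, -0.12, 0, 0, 0, -0.5, 1], [-0.083, -0.12, 0, 0, 0, -0.5, 1], [-0.083, -0.12, 0, 0, 0, -0.5, 1], [-0.083, -0.12, 0, 0, 0, -0.5, 1], [-0.054, -0.08, 0, 0, 0, -0.333, 1], [-0.054, -0.08, 0, 0, 0, -0.333, 1], [0, 0, 0, 0, 0, 0, 1]]])

```text
time_s: 17.4
eef_pos: [0.5016, -0.242, 0.1304]
eef_rot: [1.347, 2.838, -0.0]
ft_force: [-0.3, 0.5, 0.7]
finger_gap: 0.022
```

```bash
cat >> h.py <<'E'
def chk():
    ft(3);s=arm.sense();R,_=cv2.Rodrigues(s['eef_rot']);d=s['eef_pos'][:2]-[.6074,-.2755]
    F=R.T@s['ft_force'];print('deg',np.degrees(np.arctan2(R[1,0],R[0,0]))-92.2,'toolF',np.round(F,1),'in tool frame',np.round(R[:2,:2].T@d,4),np.round(s['q'],2))
E
python3 -c "
from h import *
chk()"
```

```text
17.55 [ 0.5017 -0.2418  0.1304] [-1.17 -0.07  0.64  0.03  0.16  0.04] sd [0.5  0.21 0.12] 0.0224
deg 37.01319018142813 toolF [ 0.  -0.6 -0.5] in tool frame [ 0.093  -0.0606] [-0.66  0.25  1.74 -0.    1.15 -1.35]
```

>>> drive_tool(steps=[[[-0.083, -0.12, 0, 0, 0, -0.5, 1], [-0.083, -0.12, 0, 0, 0, -0.5, 1], [-0.083, -0.12, 0, 0, 0, -0.5, 1], [-0.083, -0.12, 0, 0, 0, -0.5, 1], [-0.083, -0.12, 0, 0, 0, -0.5, 1], [-0.083, -0.12, 0, 0, 0, -0.5, 1], [-0.083, -0.12, 0, 0, 0, -0.5, 1], [-0.083, -0.12, 0, 0, 0, -0.5, 1], [-0.083, -0.12, 0, 0, 0, -0.5, 1], [-0.083, -0.12, 0, 0, 0, -0.5, 1], [-0.054, -0.08, 0, 0, 0, -0.333, 1], [0, 0, 0, 0, 0, 0, 1]]])

```text
time_s: 19.05
eef_pos: [0.5005, -0.3033, 0.1307]
eef_rot: [0.513, 3.098, -0.0]
ft_force: [1.8, 0.9, 1.2]
finger_gap: 0.0228
```

```bash
python3 -c "
from h import *
chk()"
```

```text
19.2 [ 0.5004 -0.303   0.1307] [ 2.48  0.98  2.54  0.17 -0.31  0.1 ] sd [0.06 0.18 0.37] 0.0222
deg 69.0119315886791 toolF [-2.   1.7 -2.3] in tool frame [ 0.0924 -0.0605] [-0.75  0.31  1.67  0.    1.16 -1.99]
```

>>> drive_tool(steps=[[[-0.083, -0.12, 0, 0, 0, -0.5, 1], [-0.083, -0.12, 0, 0, 0, -0.5, 1], [-0.083, -0.12, 0, 0, 0, -0.5, 1], [-0.083, -0.12, 0, 0, 0, -0.5, 1], [-0.083, -0.12, 0, 0, 0, -0.5, 1], [-0.083, -0.12, 0, 0, 0, -0.5, 1], [-0.027, -0.04, 0, 0, 0, -0.167, 1], [-0.027, -0.04, 0, 0, 0, -0.167, 1], [0, 0, 0, 0, 0, 0, 1], [0, 0, 0, 0, 0, 0, 1]]])

```text
time_s: 20.45
eef_pos: [0.5166, -0.3377, 0.1307]
eef_rot: [-0.033, 3.14, 0.0]
ft_force: [3.6, 4.4, 2.5]
finger_gap: 0.0223
```

```bash
python3 -c "
from h import *
chk()"
```

```text
20.6 [ 0.5166 -0.3377  0.1307] [ 3.71  3.65  2.56  0.52 -0.62  0.1 ] sd [0.22 0.19 0.38] 0.0223
deg -270.9890654160684 toolF [-4.1  3.3 -2. ] in tool frame [ 0.0921 -0.0603] [-0.77  0.37  1.58  0.    1.19 -2.36]
```

>>> drive_tool(steps=[[[0.015, -0.01, -0.055, 0, 0, 0, 1], [0.02, -0.01, -0.055, 0, 0, 0, 1], [0.025, 0, -0.054, 0, 0, 0, 1], [0.026, 0, -0.053, 0, 0, 0, 1], [0.028, 0, -0.051, 0, 0, 0, 1], [0.029, 0, -0.051, 0, 0, 0, 1], [0.03, 0, -0.05, 0, 0, 0, 1], [0.031, 0, -0.05, 0, 0, 0, 1], [0.033, 0, -0.048, 0, 0, 0, 1], [0, 0, 0, 0, 0, 0, 1], [0, 0, 0, 0, 0, 0, 1]]])

```text
time_s: 21.98
eef_pos: [0.5064, -0.3396, 0.1491]
eef_rot: [-0.034, 3.141, -0.001]
ft_force: [3.4, 2.8, 1.9]
finger_gap: 0.0223
```

```bash
python3 -c "
from h import *
chk()"
```

```text
22.125 [ 0.5064 -0.3396  0.1491] [ 2.59  1.34  2.44  0.22 -0.49  0.  ] sd [0.3  0.57 0.4 ] 0.0226
deg -270.9571339678278 toolF [-2.2  0.5 -2.5] in tool frame [ 0.1023 -0.0619] [-0.79  0.34  1.59 -0.    1.22 -2.38]
```

>>> drive_tool(steps=[[[-0.015, -0.005, -0.01, 0, 0, 0, 1], [0, 0, 0, 0, 0, 0, 0.4], [0, 0, 0, 0, 0, 0, 0.2], [0, 0, 0, 0, 0, 0, 0], [0, 0, 0, 0, 0, 0, -0.2], [0, 0, 0, 0, 0, 0, -0.2], [0, 0, 0, 0, 0, 0, -0.2], [0, 0, 0, 0, 0, 0, -0.2]]])

```text
time_s: 23.12
eef_pos: [0.507, -0.3396, 0.1495]
eef_rot: [-0.034, 3.141, -0.0]
ft_force: [-0.9, 0.1, -0.2]
finger_gap: 0.0508
```

>>> drive_tool(steps=[[[0, 0, -0.2, 0, 0, 0, -0.2], [0, 0, -0.4, 0, 0, 0, -0.2], [0, 0, -0.6, 0, 0, 0, -0.2], [0, 0, -0.8, 0, 0, 0, -0.2], [0, 0, -0.8, 0, 0, 0, -0.2], [0, 0, -0.6, 0, 0, 0, -0.2], [0, 0, 0, 0, 0, 0, -0.2], [0, 0, 0, 0, 0, 0, -0.2]]])

```text
time_s: 24.12
eef_pos: [0.5067, -0.3393, 0.2849]
eef_rot: [0.034, -3.141, -0.001]
ft_force: [0.1, 0.2, -0.6]
finger_gap: 0.0512
```

```bash
python3 - <<'E'
from h import *
chk();snap('wrist','w9');snap('scene','s9');snap('top','t9')
a=cv2.imread('pics/t9.png')[140:300,240:450];b=cv2.imread('pics/s9.png')[150:310,215:425]
cv2.imwrite('pics/c9.png',cv2.resize(np.vstack([a,b])[:,:],None,fx=1.85,fy=1.85,interpolation=2))
E
```

```text
24.275 [ 0.5065 -0.3391  0.2839] [ 0.23 -0.27 -0.17  0.01  0.02  0.01] sd [0.66 0.21 0.45] 0.0517
deg -270.9507949699132 toolF [-0.3 -0.3  0.2] in tool frame [ 0.1023 -0.0614] [-0.78  0.22  1.45  0.    1.47 -2.38]
```

View pics/c9.png

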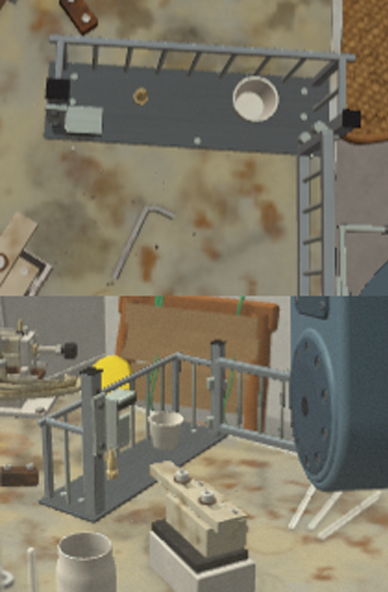

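The gate stands square to the pen. The crucible at (378,193) and nozzle at (316,192) are where they were. I'll check the bar in the wrist view.

```bash
python3 - <<'E'
from h import *
c=load('w9');t=np.radians(89);h=np.array([.6074,-.2755,.118])
u=np.array([-np.sin(t+.0388),np.cos(t+.0388),0]);n=np.array([-u[1],u[0],0])
print('level knob',proj(c,h+.105*u+.06*n+[0,0,.05]),'nose',proj(c,h+.24*u+.015*n),'end of gate',proj(c,h+.22*u+[0,0,.013]))
E
```

```text
level knob [[280.68551679 199.45275723]] nose [[331.12741275  37.79651872]] end of gate [[349.66433309  60.22364156]]
```

View pics/w9.png

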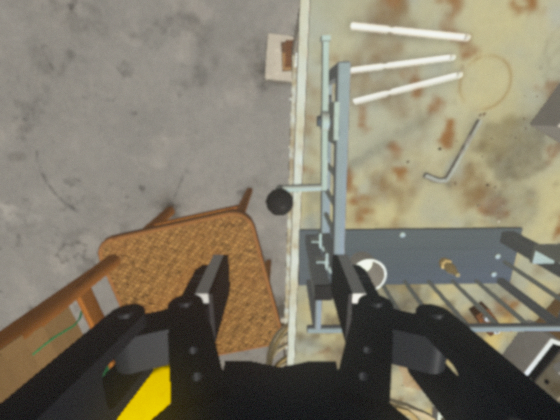

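The knob is at (280,202), against (281,199) predicted for a level bar. The gate is square and the tool is clear, so I'm handing in.

```bash
python3 -c "
from h import *
print(arm.job_done(),arm.sense()['time_s'])"
```

```text
the job is handed in; nothing more can be done
the job is handed in; nothing more can be done
```

The gate is open, about 89° by the tool's turn, and the job is handed in, with the last reading at about 24 s of the 72 s allowed. No verdict was reported.

- **Latch:** I pinched the knob from above with the fingers closing square to the gate and pressed it down in roughly 1.2 mm steps. The free lift took about 1.4–2 N. The buffer showed as a rise of about 2.9 N, and I then eased back about 2.5 mm at the nose.
- **Gate:** I drew it past the lip slowly with no resistance felt, then swung it round at no more than 24°/s. Next I lowered the bar to nearly level, opened the fingers and lifted clear.
- **Last checks:** The tool is about 10 cm above the knob, with force readings near zero. The knob sits within about 3 pixels of where a level bar would put it. In the top view the crucible and nozzle are within about 2 pixels of where they started. I did not re-measure the cup, but it looks upright and in place in the scene view.
- **Off-nominal readings:** The first pinch was about 1 mm off and gave a side load of about 4 N, which I removed before pressing. A side load of about 5 N built up late in the swing. It eased as I lowered the bar, and I corrected the remainder just before release. No check failed.

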